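Dial the vial carousel's cover to the white-capped vial

TASK

Turn the clear round cover of the vial carousel by its black grip until the orange-rimmed opening is centred over the white-capped vial, so that this vial could be lifted straight out. Leave the vial standing in its pocket, let go of the cover, and do not disturb the glass beaker nearby.

Things in the scene. Friction and masses are not known exactly. Their poses are not given: they have to be found in the camera images.
- cover_grip (a point): Middle of the black bar grip on the vial carousel's cover, on the upright axis about which the cover turns, 84 mm above the worktop. Bar 50 mm long, 14 mm thick, 68 to 99 mm above the worktop, on a flat 52 mm hub (top 69 mm). Site x lies along the bar, y across it; the opening lies on the -x side. Turns both ways with slight friction (0.1 N m) and stays where left; base fixed, 168 mm across.
- cover_opening (a point): Centre of the round opening (40 mm across, orange rim) in the cover, a clear disc 160 mm across whose top is 64 mm above the worktop; 54 mm from the turning axis, in line with the bar grip, and turns with it. The cover has end stops just past the outermost pockets: go the shorter way round, always less than 1.3 rad.
- white_vial_mid (a point): Middle (half-way up) of the one vial with a white cap: white body, 22 mm across, 46 mm tall, standing loosely in one of four blue pockets under the cover, 54 mm from the turning axis, its cap 4 mm below the cover. The other three pockets hold vials with black caps; neighbouring pockets are 30 mm or more apart.
- beaker_mid (a point): Middle (half-way up) of a small glass beaker, about 53 mm across and 65 mm tall, standing loose on the worktop on the left, near side of the carousel; not to be disturbed.

How it is judged (in metres and radians):
At the end, for the whole second after the job is handed in: The centre of the opening is within 10 mm horizontally of the centre of the white-capped vial, which still stands upright in its pocket (moved less than 10 mm, tilted less than 0.25 rad); the cover is released and stays so (horizontal distance between cover_opening and white_vial_mid below 0.01 m and distance of white_vial_mid from where it was at the start of the episode below 0.01 m and angle between white_vial_mid's own z axis and vertical below 0.25 rad); the robot touches nothing.
It fails at once if the glass beaker is pushed more than 30 mm or tipped over (distance of beaker_mid from where it was at the start of the episode above 0.03 m or angle between beaker_mid's own z axis and vertical above 0.5 rad).
It also fails if it takes over 38 s, if anything falls off the work surface, if the arm or the gripper's body presses on something with over 40 N, if the wrist force passes 120 N, or if a joint passes its speed limit or range.

ROBOT

A 6-joint arm with a two-finger parallel gripper is mounted at the origin on a cart in front of the work surface, level with it; the furniture and walls round the work are solid. World frame = base frame: x ahead of the robot, y to its left, z up, the work surface at z = 0. Lengths are in mm, angles in rad, forces in N, time in s.
With the tool pointing down it reaches from about 225 to 725 mm from the base axis. Payload 3.1 kg.
Tool frame: the origin (TCP) lies at the very end of the fingers, on their centre line; the grasp point (between the pads) lies 19 mm behind it (bot.grip_point_offset is the distance from the TCP to the grasp point, in mm); z points along the fingers, y is the line along which they close (so a half turn about z gives the same grasp; the last joint's range is limited). The gripper opens to 85 mm and grips with 20 to 120 N. Pads are 22 mm wide; open, the fingers measure 114 mm over their backs; the gripper's body (76 mm by 85 mm) begins 54 mm behind the grasp point. The pads swing forward as they close: fully open they stand 13 mm farther back than shut.
Start: joints at [-1.277, 0.048, 0.099, 1.622, 0, 1.443], TCP at [214.921, -478.985, 231.312] pointing down, gripper open.
Joint ranges: [-2.91, 2.91], [-0.99, 1.94], [-1.21, 1.42], [-2.12, 2.29], [-1.49, 1.47], [-3.14, 3.14]. Speed limits (rad/s): [2.79, 2.79, 3.14, 3.14, 3.14, 3.14].

INTERFACE

Orientations are given as a rotation vector (axis times angle).
In Python, from workcell import telemetry, snapshot, close_job, bot gives the robot as it stands.
- The arm moves only by the tool send_rows, never from a script. Its argument "rows" is a list of rows, each an object of numbers: "fingers": the opening, from -1 (shut) to 1 (fully open); "dx", "dy", "dz": the shift along the world's x, y, z in cm; "rx", "ry", "rz": the turn, a rotation vector about the world's x, y, z in rad. A call has 1 to 10 rows; each row is the pose to reach, as a shift and turn from the pose commanded when the call began; what a row does not reach only later rows make up. A row lasts 1/10 s, in which the tool goes at most 50 mm and 8.59 degrees, less where a joint would pass 70% of its speed; a pose out of reach is approached as far as the arm can. A call with a gripper value outside its range is refused whole. The fingers move at their own pace and stop on an object; "grip_force" is the grip in N (left out, the last holds). Time passes only in rows, so rows that repeat a pose let the fingers close. It gives the time, the measured TCP pose, the force, the opening and the grip force at its end, in the units of the state.
- telemetry.get_state(): the state, without advancing time (a new reading comes with each control period).
- snapshot(name): name is "scene" or "top"; returns a dict with "color" (400x640x3 uint8, red, green, blue), "range_z" (400x640 float32, mm along the optical axis (not along the pixel's ray), 0 where there is no reading), "camera_matrix" (3x3 intrinsics, pixels), "dist" ([k1, k2, p1, p2, k3] as OpenCV has them; the pictures are not rectified), "pose" (4x4, takes a point from camera to world coordinates). Camera axes: x right, y down, z forward; pixel columns grow to the right and rows downward; lengths in mm; the calibration is good to about 2 mm. A picture is of the moment at which its call begins.
- close_job(): hands the job in; it is judged then, once.
The state is a dict: "clock": time; "q": joint angles; "qd": joint speeds; "tau": joint torques, N m; "ee_pos": TCP position; "tcp_rot": TCP orientation; "ft_force": force on the tool from outside, world axes, zero at the start; "ft_torque": the same for the moment, N m; "finger_gap": finger opening in mm; "finger_force": force on a finger pad.
Only numpy, scipy, OpenCV 4.12 (cv2) and the standard library are available. Lean on these libraries where they do the work, as an engineer would, in place of code of your own. Each camera call takes 0.05 s, during which the arm holds its last target. There are 200 camera calls.

## Working session

There is one attempt and no reset: what is moved stays moved. The work goes in short steps, Python scripts to look and compute and a tool call to move; the robot and the scene stay as the last step left them, time stands still between calls to the robot, and variables do not carry over. Pictures are saved under pics/ and viewed, at most 10 in all, crops included, and the job is handed in when it is done.

Besides the shell and the picture viewer there is one more tool, called after "Request:" as name(argument=value, ...), one argument or row to a line, values as JSON. send_rows: Moves the arm, as the interface text tells. Its arguments: {"type":"object","properties":{"rows":{"type":"array"},"grip_force":{"type":"number"}},"required":["rows"]}

```bash
mkdir -p pics; cat > h.py <<'E'
import numpy as np,cv2
from workcell import telemetry,snapshot,close_job,bot
def ray(s,uv):
    p=cv2.undistortPoints(np.array([[uv]],float),s['camera_matrix'],np.array(s['dist'],float))[0,0]
    P=np.array(s['pose']); return P[:3,3],P[:3,:3]@np.array([p[0],p[1],1.])
def plane(s,uv,z):
    o,d=ray(s,uv); return o+d*(z-o[2])/d[2]
def depth(s,uv):
    o,d=ray(s,uv); return o+d*s['range_z'][int(uv[1]),int(uv[0])]
def tri(s1,a,s2,b):
    o1,d1=ray(s1,a);o2,d2=ray(s2,b)
    t=np.linalg.lstsq(np.c_[d1,-d2],o2-o1,rcond=None)[0]
    p,q=o1+t[0]*d1,o2+t[1]*d2
    return (p+q)/2,np.linalg.norm(p-q)
E
python3 - <<'E'
from h import *
for n in('scene','top'):
    s=snapshot(n); cv2.imwrite(f'pics/{n}0.png',s['color'][:,:,::-1]); np.save(f'{n}0.npy',s,allow_pickle=True)
    print(n,np.round(s['pose'],2).tolist(),s['camera_matrix'][0][0])
print(telemetry.get_state())
E
```

```text
scene [[-0.59, -0.47, 0.66, -94.65], [-0.8, 0.33, -0.5, 878.89], [0.02, -0.82, -0.57, 589.18], [0.0, 0.0, 0.0, 1.0]] 446.2758881066006
top [[-0.12, -0.96, 0.25, 246.82], [-0.99, 0.12, -0.03, 450.93], [-0.0, -0.25, -0.97, 908.15], [0.0, 0.0, 0.0, 1.0]] 490.0761778835033
{'clock': 0.1, 'q': array([-1.27679097e+00,  4.86724840e-02,  9.77515601e-02,  1.62201835e+00,
        2.54372311e-05,  1.44297533e+00]), 'qd': array([-8.06062708e-04,  8.09624858e-04,  2.32447072e-03, -2.62162166e-05,
       -2.10564623e-04, -7.89757999e-04]), 'tau': array([ 2.20572554e-03, -3.39850616e+01,  3.20935893e+01,  1.58375467e-02,
       -1.85580220e-04,  2.97944794e-06]), 'ee_pos': array([ 214.77202014, -478.44735718,  230.23493956]), 'tcp_rot': array([-3.06988513e+00, -6.57254051e-01,  2.39395861e-04]), 'ft_force': array([-0.42302173,  0.49744226, -0.04728673]), 'ft_torque': array([ 0.05129263,  0.04067814, -0.00682231]), 'finger_force': 0.0, 'finger_gap': 85.58848837665768}
```

View pics/scene0.png

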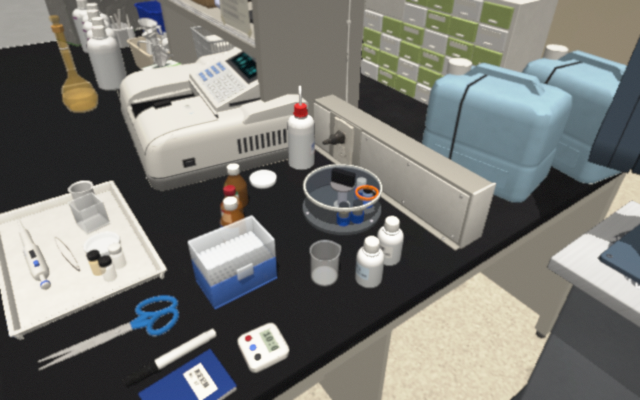

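View pics/top0.png

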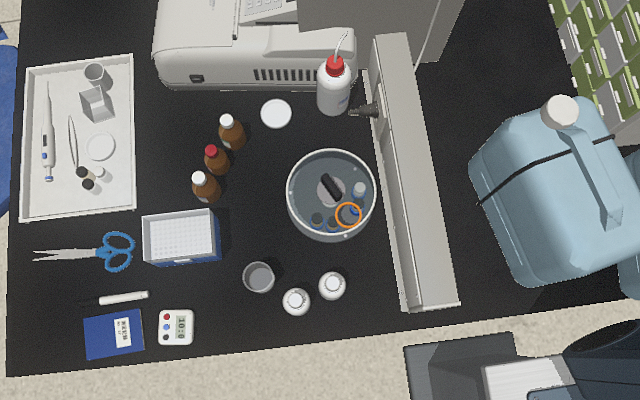

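The top view shows the carousel at about (331,195), with the grip at (331,187), the orange opening at (348,216) and a white vial near (359,189). The beaker is at (259,277). In the scene view the grip is at (343,177), the opening at (368,192) and the beaker at (325,262).

```bash
python3 - <<'E'
from h import *
S={n:np.load(f'{n}0.npy',allow_pickle=True).item() for n in('scene','top')}
box={'top':(275,135,390,255),'scene':(290,150,395,245)}
C={}
for n,s in S.items():
    x0,y0,x1,y1=box[n]; c=s['color']; hsv=cv2.cvtColor(c,cv2.COLOR_RGB2HSV)
    m=cv2.inRange(hsv,(5,150,120),(20,255,255)); m2=np.zeros_like(m); m2[y0:y1,x0:x1]=m[y0:y1,x0:x1]
    pts=cv2.findNonZero(m2); e=cv2.fitEllipse(cv2.convexHull(pts)); print(n,'orange',np.round(e[0],1),e[1],len(pts)); C[n]=e[0]
    print(plane(s,e[0],64))
    cv2.imwrite(f'pics/{n}z.png',cv2.resize(c[y0:y1,x0:x1,::-1],None,fx=5,fy=5,interpolation=cv2.INTER_CUBIC)[:600])
print('opening tri',tri(S['scene'],C['scene'],S['top'],C['top']))
t=S['top']
for nm,uv,z in(('grip',(331,187),99),('vial',(359,189),60),('beaker',(259,270),65),('bottle1',(295,298),60),('bottle2',(331,285),60),('fence',(385,40),100),('fence2',(410,305),100)):
    print(nm,plane(t,uv,z).round(),depth(t,uv).round())
E
```

```text
scene orange [366.5 192. ] (14.755637168884277, 22.79335594177246) 143
[444.12274869 371.60625842  64.        ]
top orange [347.8 214.5] (25.79941749572754, 26.26749610900879) 183
[440.74725339 371.00464403  64.        ]
opening tri (array([441.53104734, 372.08406434,  65.34379603]), np.float64(2.881585429804103))
grip [485. 396.  99.] [485. 396.  97.]
vial [486. 344.  60.] [485. 344.  63.]
beaker [362. 537.  65.] [371. 543.   2.]
bottle1 [308. 481.  60.] [305. 479.  90.]
bottle2 [322. 417.  60.] [319. 418.  90.]
fence [759. 256. 100.] [743. 263. 125.]
fence2 [270. 295. 100.] [272. 283.  40.]
```

View pics/topz.png

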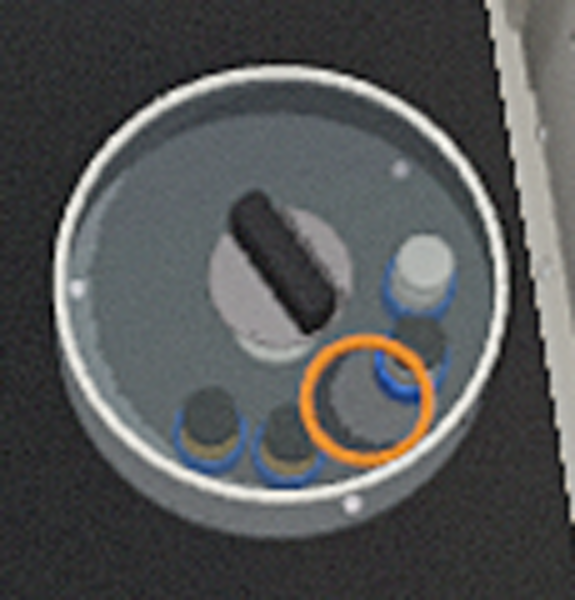

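View pics/scenez.png

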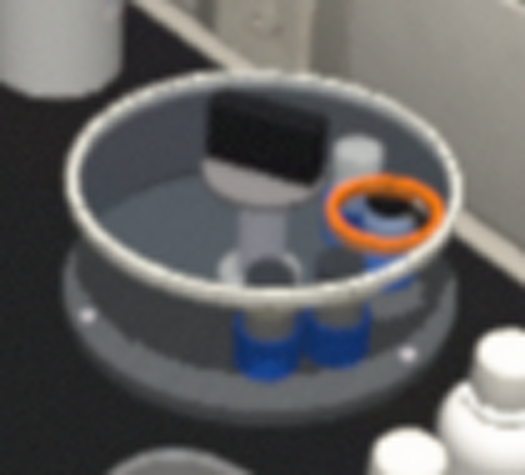

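The crops show the bar running from crop (250,205) to (318,318), the hub at (281,275), the white cap top at (425,262) and the rim. The white cap is also visible in the scene crop at (358,145).

```bash
python3 - <<'E'
from h import *
S={n:np.load(f'{n}0.npy',allow_pickle=True).item() for n in('scene','top')}
t,c=S['top'],S['scene']
T=lambda x,y:(275+x/5-.4,135+y/5-.4); Q=lambda x,y:(290+x/5-.4,150+y/5-.4)
cap=tri(c,Q(358,145),t,T(425,260)); print('cap',cap, plane(t,T(425,260),60))
hub=plane(t,T(281,275),69); print('hub',hub)
# rim: bright low-saturation ring
ring=[(282,72),(503,275),(282,493),(60,280),(440,120),(125,120),(125,440),(440,430)]
P=np.array([plane(t,T(*p),64)[:2] for p in ring],np.float32); print('rim',cv2.minEnclosingCircle(P), P.mean(0))
a,b=plane(t,T(245,200),99),plane(t,T(322,322),99); print('bar',a,b,(a+b)/2,np.linalg.norm(a-b))
print('bar tri top', tri(c,Q(268,110),t,T(283,260)))
A=(hub[:2]+cv2.minEnclosingCircle(P)[0])/2; op=plane(t,(347.8,214.5),64)[:2]; v=plane(t,T(425,260),60)[:2]
print('A',A)
for n,p in(('op',op),('vial',v),('bar',b[:2]-a[:2]+A)):
    d=p-A; print(n,np.hypot(*d),np.arctan2(d[1],d[0]))
from scipy.spatial.transform import Rotation as R
print(R.from_rotvec(telemetry.get_state()['tcp_rot']).as_matrix().round(3))
print([x for x in dir(bot) if x[0]!='_'])
E
```

```text
cap (array([491.84996647, 343.14677723,  59.09413503]), np.float64(3.3282380573877166)) [490.32432819 342.16178463  60.        ]
hub [488.58490684 395.16124433  69.        ]
rim ((489.60260009765625, 393.83489990234375), 82.66959381103516) [489.5525  394.44263]
bar [508.375606   405.97805321  99.        ] [461.57845765 385.43119233  99.        ] [484.97703182 395.70462277  99.        ] 51.109163421639
bar tri top (array([486.67012613, 397.29000299,  99.57870765]), np.float64(4.375024129314717))
A [489.09375347 394.49807212]
op 53.77385495928149 -2.6890994596253157
vial 52.350752644799904 -1.547287819101695
bar 51.109163421639 -2.7278717054613684
[[ 0.912  0.409 -0.001]
 [ 0.409 -0.912  0.002]
 [ 0.    -0.002 -1.   ]]
['Unreachable', 'grip_point_offset']
```

```bash
python3 - <<'E'
from h import *
W=[]
for n in('scene','top'):
    s=np.load(f'{n}0.npy',allow_pickle=True).item()
    uv=np.array([[u,v] for v in range(0,400,2) for u in range(0,640,2)],float)
    z=s['range_z'][uv[:,1].astype(int),uv[:,0].astype(int)]
    p=cv2.undistortPoints(uv[:,None],s['camera_matrix'],np.array(s['dist'],float))[:,0]
    P=np.array(s['pose']); w=(np.c_[p,np.ones(len(p))]*z[:,None])@P[:3,:3].T+P[:3,3]; W.append(w[z>0])
W=np.vstack(W)
print('max z per cell; rows y, cols x',list(range(150,800,50)))
for y in range(500,-551,-50):
    r=[]
    for x in range(150,800,50):
        k=W[(abs(W[:,0]-x)<25)&(abs(W[:,1]-y)<25)]; r.append(int(np.percentile(k[:,2],98)) if len(k)>3 else -99)
    print(y,r)
E
```

```text
max z per cell; rows y, cols x [150, 200, 250, 300, 350, 400, 450, 500, 550, 600, 650, 700, 750]
500 [-794, -793, 1, 91, 64, 2, 2, 63, 2, 1, 14, 75, 141]
450 [-792, -794, 1, 90, 79, 64, 65, 66, 65, 2, 14, 104, 152]
400 [-793, -795, 2, 91, 91, 65, 96, 99, 65, 2, 121, 154, 368]
350 [-791, -793, 1, 1, 2, 65, 66, 68, 66, 85, 126, 193, 364]
300 [-793, -792, 126, 127, 128, 128, 127, 127, 127, 127, 127, 127, 355]
250 [-791, -794, 129, 129, 129, 129, 129, 129, 129, 129, 129, 129, 350]
200 [-701, -792, 123, 128, 127, 128, 127, 127, 128, 128, 129, 127, 345]
150 [0, -792, 2, 1, 2, 1, 1, 188, 1, 1, 1, 1, 337]
100 [363, 344, 2, 209, 217, 221, 226, 223, 218, 1, 2, 1, 2]
50 [1, 313, 149, 223, 226, 251, 252, 248, 248, 1, 1, 2, 1]
0 [1, 253, 1, 223, 251, 252, 252, 249, 246, 0, 2, 2, 2]
-50 [1, -795, 1, 222, 225, 224, 227, 227, 217, -1, 1, 2, 1]
-100 [1, -793, 192, 189, -795, -792, -795, -796, -795, -796, 3, 3, 2]
-150 [1, 38, 221, 222, 223, 225, 222, 204, 341, 335, 325, 314, 304]
-200 [-703, 27, -8, 252, 252, 252, 245, 228, 344, -796, -99, -99, -99]
-250 [-793, -72, -22, 225, 251, 252, 246, 2, 339, -794, -99, -99, -99]
-300 [-795, -791, -33, -794, -792, -795, -793, -793, 331, -797, -99, -99, -99]
-350 [-793, -794, -85, -570, -793, -792, -795, -793, -794, -796, -99, -99, -99]
-400 [-794, -795, -93, -174, -282, -385, -467, -570, -657, -797, -99, -99, -99]
-450 [-792, -794, -99, -355, -317, -395, -606, -589, -691, -795, -99, -99, -99]
-500 [-794, -792, -99, -99, -99, -99, -99, -99, -99, -99, -99, -99, -99]
-550 [-791, -796, -99, -99, -99, -99, -99, -99, -99, -99, -99, -99, -99]
```

Request:
send_rows(
  rows=[
    {"dz":5,"fingers":1},
    {"dz":10},
    {"dz":15},
    {"dz":17},
    {"dx":3,"dy":4,"dz":17,"rz":0.15},
    {"dx":5,"dy":8,"dz":17,"rz":0.3},
    {"dx":8,"dy":12,"dz":17,"rz":0.45},
    {"dx":11,"dy":16,"dz":17,"rz":0.6},
    {"dx":14,"dy":20,"dz":17,"rz":0.75},
    {"dx":17,"dy":24,"dz":17,"rz":0.9},
  ],
)

```text
validation failed for argument at $.ro...
```

Request:
send_rows(
  rows=[
    {"dx":0,"dy":0,"dz":5,"rx":0,"ry":0,"rz":0,"fingers":1},
    {"dx":0,"dy":0,"dz":10,"rx":0,"ry":0,"rz":0,"fingers":1},
    {"dx":0,"dy":0,"dz":15,"rx":0,"ry":0,"rz":0,"fingers":1},
    {"dx":0,"dy":0,"dz":17,"rx":0,"ry":0,"rz":0,"fingers":1},
    {"dx":3,"dy":4,"dz":17,"rx":0,"ry":0,"rz":0.15,"fingers":1},
    {"dx":5,"dy":8,"dz":17,"rx":0,"ry":0,"rz":0.3,"fingers":1},
    {"dx":8,"dy":12,"dz":17,"rx":0,"ry":0,"rz":0.45,"fingers":1},
    {"dx":11,"dy":16,"dz":17,"rx":0,"ry":0,"rz":0.6,"fingers":1},
    {"dx":14,"dy":20,"dz":17,"rx":0,"ry":0,"rz":0.75,"fingers":1},
    {"dx":17,"dy":24,"dz":17,"rx":0,"ry":0,"rz":0.9,"fingers":1},
  ],
)

```text
clock: 1.1
ee_pos: [385.6, -237.2, 400.9]
tcp_rot: [-2.474, -1.935, 0.0]
ft_force: [0.3, -0.6, -0.3]
finger_gap: 85.5
finger_force: 0.0
```

Request:
send_rows(
  rows=[
    {"dx":1,"dy":4,"dz":0,"rx":0,"ry":0,"rz":0.14,"fingers":1},
    {"dx":2,"dy":8,"dz":0,"rx":0,"ry":0,"rz":0.28,"fingers":1},
    {"dx":3,"dy":12,"dz":0,"rx":0,"ry":0,"rz":0.42,"fingers":1},
    {"dx":4,"dy":16,"dz":0,"rx":0,"ry":0,"rz":0.56,"fingers":1},
    {"dx":5,"dy":20,"dz":0,"rx":0,"ry":0,"rz":0.7,"fingers":1},
    {"dx":5,"dy":24,"dz":0,"rx":0,"ry":0,"rz":0.84,"fingers":1},
    {"dx":5,"dy":28,"dz":0,"rx":0,"ry":0,"rz":0.98,"fingers":1},
    {"dx":5,"dy":32,"dz":0,"rx":0,"ry":0,"rz":1.12,"fingers":1},
    {"dx":5,"dy":36,"dz":0,"rx":0,"ry":0,"rz":1.26,"fingers":1},
    {"dx":5,"dy":40,"dz":0,"rx":0,"ry":0,"rz":1.4,"fingers":1},
  ],
)

```text
clock: 2.1
ee_pos: [434.5, 162.6, 400.9]
tcp_rot: [-0.645, -3.074, 0.001]
ft_force: [-0.3, -0.1, 0.2]
finger_gap: 85.6
finger_force: 0.0
```

Request:
send_rows(
  rows=[
    {"dx":1,"dy":4,"dz":0,"rx":0,"ry":0,"rz":0.14,"fingers":1},
    {"dx":2,"dy":8,"dz":-2,"rx":0,"ry":0,"rz":0.28,"fingers":1},
    {"dx":3,"dy":12,"dz":-4,"rx":0,"ry":0,"rz":0.42,"fingers":1},
    {"dx":4,"dy":16,"dz":-7,"rx":0,"ry":0,"rz":0.56,"fingers":1},
    {"dx":5,"dy":20,"dz":-10,"rx":0,"ry":0,"rz":0.7,"fingers":1},
    {"dx":5.4,"dy":23.3,"dz":-13,"rx":0,"ry":0,"rz":0.85,"fingers":1},
    {"dx":5.4,"dy":23.3,"dz":-17,"rx":0,"ry":0,"rz":0.85,"fingers":1},
    {"dx":5.4,"dy":23.3,"dz":-21,"rx":0,"ry":0,"rz":0.85,"fingers":1},
    {"dx":5.4,"dy":23.3,"dz":-24,"rx":0,"ry":0,"rz":0.85,"fingers":1},
    {"dx":5.4,"dy":23.3,"dz":-25,"rx":0,"ry":0,"rz":0.85,"fingers":1},
  ],
)

```text
clock: 3.1
ee_pos: [486.1, 392.4, 145.4]
tcp_rot: [0.669, -3.06, 0.005]
ft_force: [-0.2, -0.0, -0.7]
finger_gap: 85.2
finger_force: 0.0
```

```bash
python3 - <<'E'
from h import *
a=snapshot('top')['color'][100:260,230:440,::-1];b=snapshot('scene')['color'][80:240,250:460,::-1]
cv2.imwrite('pics/ab.png',cv2.resize(np.hstack([a,b]),None,fx=1.9,fy=1.9,interpolation=cv2.INTER_CUBIC))
st=telemetry.get_state(); print(st['ee_pos'],st['q'])
E
```

```text
[487.50835567 393.06848116 148.7115646 ] [5.71515055e-01 3.16199891e-01 2.40756747e-01 1.50062908e+00
 2.00933563e-05 1.41379712e-01]
```

View pics/ab.png

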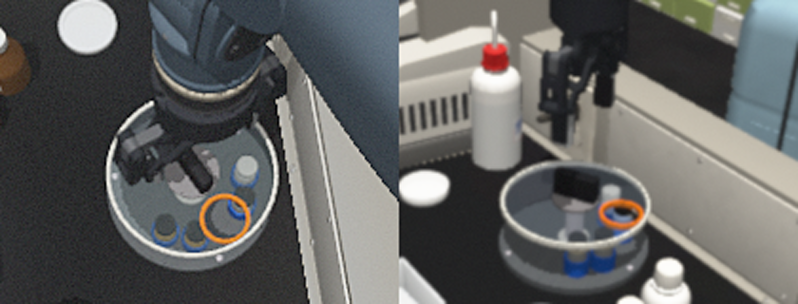

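The picture shows the open fingers straddling the bar, left crop (195,165), with the bar running between them. I'll go down now.

Request:
send_rows(
  rows=[
    {"dx":0,"dy":0,"dz":-2,"rx":0,"ry":0,"rz":0,"fingers":1},
    {"dx":0,"dy":0,"dz":-4,"rx":0,"ry":0,"rz":0,"fingers":1},
    {"dx":0,"dy":0,"dz":-5.5,"rx":0,"ry":0,"rz":0,"fingers":1},
    {"dx":0,"dy":0,"dz":-6.5,"rx":0,"ry":0,"rz":0,"fingers":1},
    {"dx":0,"dy":0,"dz":-7.2,"rx":0,"ry":0,"rz":0,"fingers":1},
    {"dx":0,"dy":0,"dz":-7.6,"rx":0,"ry":0,"rz":0,"fingers":1},
    {"dx":0,"dy":0,"dz":-7.6,"rx":0,"ry":0,"rz":0,"fingers":1},
    {"dx":0,"dy":0,"dz":-7.6,"rx":0,"ry":0,"rz":0,"fingers":1},
  ],
)

```text
clock: 4.0
ee_pos: [489.3, 394.3, 76.0]
tcp_rot: [-0.67, 3.068, 0.001]
ft_force: [0.2, 0.1, 0.9]
finger_gap: 85.5
finger_force: 0.0
```

Request:
send_rows(
  rows=[
    {"dx":0,"dy":0,"dz":-0.2,"rx":0,"ry":0,"rz":0,"fingers":0.2},
    {"dx":0,"dy":0,"dz":-0.2,"rx":0,"ry":0,"rz":0,"fingers":-0.2},
    {"dx":0,"dy":0,"dz":-0.2,"rx":0,"ry":0,"rz":0,"fingers":-0.5},
    {"dx":0,"dy":0,"dz":-0.2,"rx":0,"ry":0,"rz":0,"fingers":-0.7},
    {"dx":0,"dy":0,"dz":-0.2,"rx":0,"ry":0,"rz":0,"fingers":-1},
    {"dx":0,"dy":0,"dz":-0.2,"rx":0,"ry":0,"rz":0,"fingers":-1},
    {"dx":0,"dy":0,"dz":-0.2,"rx":0,"ry":0,"rz":0,"fingers":-1},
    {"dx":0,"dy":0,"dz":-0.2,"rx":0,"ry":0,"rz":0,"fingers":-1},
    {"dx":0,"dy":0,"dz":-0.2,"rx":0,"ry":0,"rz":0,"fingers":-1},
    {"dx":0,"dy":0,"dz":-0.2,"rx":0,"ry":0,"rz":0,"fingers":-1},
  ],
  grip_force=30,
)

```text
clock: 5.0
ee_pos: [488.8, 394.5, 73.5]
tcp_rot: [-0.671, 3.069, 0.002]
ft_force: [-0.8, 3.0, 0.2]
finger_gap: 13.4
finger_force: 30.0
```

Request:
send_rows(
  rows=[
    {"dx":0,"dy":0,"dz":0,"rx":0,"ry":0,"rz":0.08,"fingers":-1},
    {"dx":0,"dy":0,"dz":0,"rx":0,"ry":0,"rz":0.18,"fingers":-1},
    {"dx":0,"dy":0,"dz":0,"rx":0,"ry":0,"rz":0.3,"fingers":-1},
    {"dx":0,"dy":0,"dz":0,"rx":0,"ry":0,"rz":0.42,"fingers":-1},
    {"dx":0,"dy":0,"dz":0,"rx":0,"ry":0,"rz":0.54,"fingers":-1},
    {"dx":0,"dy":0,"dz":0,"rx":0,"ry":0,"rz":0.66,"fingers":-1},
    {"dx":0,"dy":0,"dz":0,"rx":0,"ry":0,"rz":0.78,"fingers":-1},
    {"dx":0,"dy":0,"dz":0,"rx":0,"ry":0,"rz":0.9,"fingers":-1},
    {"dx":0,"dy":0,"dz":0,"rx":0,"ry":0,"rz":1.0,"fingers":-1},
    {"dx":0,"dy":0,"dz":0,"rx":0,"ry":0,"rz":1.0,"fingers":-1},
  ],
)

```text
clock: 6.0
ee_pos: [490.6, 393.2, 73.6]
tcp_rot: [-2.057, 2.372, -0.005]
ft_force: [3.0, -0.7, -0.8]
finger_gap: 13.8
finger_force: 30.0
```

```bash
cat > chk.py <<'E'
from h import *
import sys
A=np.array([489.,394.5]); o=[]
for n,(x0,y0,x1,y1) in {'top':(275,135,390,255),'scene':(290,150,395,245)}.items():
    s=snapshot(n); c=s['color']; hsv=cv2.cvtColor(c,cv2.COLOR_RGB2HSV)
    m=cv2.inRange(hsv,(5,150,120),(20,255,255)); m2=np.zeros_like(m); m2[y0:y1,x0:x1]=m[y0:y1,x0:x1]
    p=cv2.findNonZero(m2)
    if p is None or len(p)<20: print(n,'hidden'); continue
    e=cv2.fitEllipse(cv2.convexHull(p)); w=plane(s,e[0],64)[:2]; d=w-A
    print(n,len(p),np.round(e[0],1),np.round(e[1],1),w.round(1),np.hypot(*d).round(1),np.arctan2(d[1],d[0]).round(3))
    o.append(cv2.resize(c[y0:y1,x0:x1,::-1],(400,400),interpolation=cv2.INTER_CUBIC))
cv2.imwrite(f'pics/{sys.argv[1]}.png',np.hstack(o))
st=telemetry.get_state(); print(st['clock'],st['ee_pos'],st['ft_force'],st['ft_torque'],st['finger_gap'],st['q'][5])
E
python3 chk.py r1
```

```text
top 173 [360.8 190.8] [25.2 25.9] [481.1 341.8] 53.3 -1.72
scene 104 [364.6 178.7] [13.4 21.8] [483.4 343.3] 51.5 -1.679
6.1 [490.51341978 393.23504833  73.52516836] [ 4.02237918 -0.87484339 -0.51524657] [-0.13454325 -0.72833267  0.06346315] 13.711176613741475 -0.856622895958693
```

View pics/r1.png

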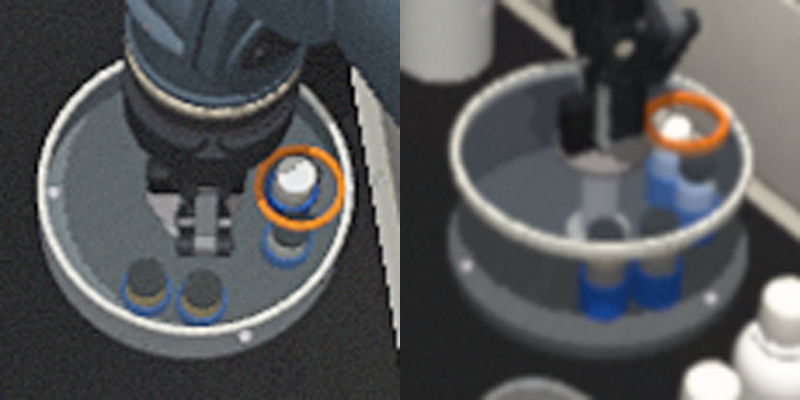

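The opening at left crop (300,188) now nearly surrounds the white cap at (296,177). About 0.16 rad remains.

Request:
send_rows(
  rows=[
    {"dx":0,"dy":0,"dz":0,"rx":0,"ry":0,"rz":0.06,"fingers":-1},
    {"dx":0,"dy":0,"dz":0,"rx":0,"ry":0,"rz":0.12,"fingers":-1},
    {"dx":0,"dy":0,"dz":0,"rx":0,"ry":0,"rz":0.16,"fingers":-1},
    {"dx":0,"dy":0,"dz":0,"rx":0,"ry":0,"rz":0.16,"fingers":-1},
    {"dx":0,"dy":0,"dz":0,"rx":0,"ry":0,"rz":0.16,"fingers":-1},
  ],
)

```text
clock: 6.6
ee_pos: [490.9, 393.2, 73.6]
tcp_rot: [-2.238, 2.202, -0.006]
ft_force: [5.5, -1.9, -0.4]
finger_gap: 13.5
finger_force: 30.0
```

```bash
python3 chk.py r2
```

```text
top 138 [360.5 186.5] [24.8 25.5] [489.1 341. ] 53.5 -1.568
scene 88 [362.6 176.9] [13.3 20.6] [491.1 342.4] 52.1 -1.531
6.7 [490.88094248 393.18714938  73.54458336] [ 4.94929229 -2.07874749 -0.33465075] [-0.18176656 -0.86187032  0.1022742 ] 13.398404096777279 -1.0168443492764374
```

View pics/r2.png

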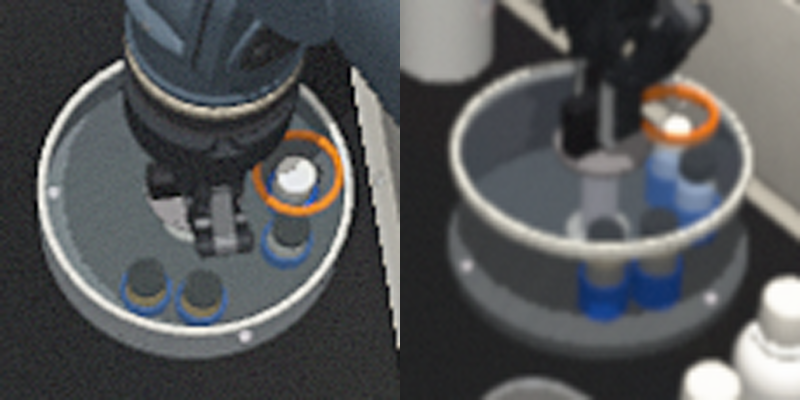

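```bash
python3 - <<'E'
from h import *
S={};U={}
for n,(x0,y0,x1,y1) in {'top':(350,176,371,200),'scene':(354,168,372,190)}.items():
    s=snapshot(n); g=s['color'][y0:y1,x0:x1].astype(int); m=((g.min(2)>185)&(g.max(2)-g.min(2)<30)).astype(np.uint8)
    k,l,st,c=cv2.connectedComponentsWithStats(m); i=1+st[1:,4].argmax(); U[n]=c[i]+[x0,y0]; S[n]=s
    print(n,st[i],U[n],plane(s,U[n],60)); print(s['color'][y0:y1:1,x0:x1,2] if n=='top' else '')
print(tri(S['scene'],U['scene'],S['top'],U['top']))
E
```

```text
top [ 5  7 11 10 69] [360.20289855 187.98550725] [487.60544857 341.46355959  60.        ]
[[ 60  41  37  41  41  30  27  33  44  40  43  31  23  33  20  40  35  46
   60  61 125]
 [ 37  36  39  42  42  45  59  63  70  68  71  66  70  58  49  33  36  47
   56  55  71]
 [ 47  38  42  39  39  68  71  76  72  75  74  71  77  73  69  71  58  30
   40  39  55]
 [ 44  43  34  29  54  72  74  70  75  72  72  71  74  70  74  72  66  44
   43  39  37]
 [ 49  40  37  54  72  72  70  66  68  70  70  70  73  71  68  71  69  94
   79  46  34]
 [ 37  33  50  71  70  72  68  68  59  70  66  58  59  63  71  67  90 116
  110  72  40]
 [ 42  51  61  69  72  64  80 128 148 148 149 144 113  69  57  95 107 117
  121 105  59]
 [ 60  77  78  71  74  75 132 161 165 163 156 204 221 183  98  97 113 112
  116 120  80]
 [ 73  80  72  65  66 130 162 164 160 156 204 232 235 231 175  93  84 105
  111 113  94]
 [ 75  72  64  52 102 154 165 160 152 149 216 234 229 233 226 150  53  98
  116 116 112]
 [ 72  68  66 101 132 154 157 150 205 220 231 231 229 230 240 180  66  78
  107 117 123]
 [ 67  71 100 117 128 208 225 2
[... 602 characters left out ...]
 53  75 100 117 127 128 134 136 135 117 111  95 185 148 103 104
   70  47  46]
 [ 95  61  35  39  72  97 112 118 126 125 126 109 126 201 189 105  84  71
   43  49  92]
 [108  97  67  43  42  57  77  86 100 105  89  91 145 174 124  58  50  49
   45  88 106]
 [110 111 112  80  63  47  44  48  65  63  53  65  96  69  40  36  40  64
   92 111 112]
 [112 109 111 121  88  66  57  44  40  49  46  34  30  36  39  63  93  98
  109 111 108]
 [103 104 107 111  94  77  68  74  70  65  67  63  59  84 100 107 108 106
  109 107 109]]
scene [ 5 10  7  3 18] [362.16666667 179.05555556] [489.7619099  344.41215658  60.        ]

(array([489.2108528 , 342.5273176 ,  59.11533667]), np.float64(3.562179851284534))
```

Using the whole cap in rows 182–192, shadowed part included, its centre is at about (360.2,187.2), x ≈ 489. The opening is at x ≈ 489 as well, so I'll release and rise.

Request:
send_rows(
  rows=[
    {"dx":0,"dy":0,"dz":0,"rx":0,"ry":0,"rz":0,"fingers":-0.4},
    {"dx":0,"dy":0,"dz":0,"rx":0,"ry":0,"rz":0,"fingers":0},
    {"dx":0,"dy":0,"dz":0,"rx":0,"ry":0,"rz":0,"fingers":0.2},
    {"dx":0,"dy":0,"dz":0,"rx":0,"ry":0,"rz":0,"fingers":0.2},
    {"dx":0,"dy":0,"dz":0.5,"rx":0,"ry":0,"rz":0,"fingers":0.2},
    {"dx":0,"dy":0,"dz":2,"rx":0,"ry":0,"rz":0,"fingers":0.2},
    {"dx":0,"dy":0,"dz":5,"rx":0,"ry":0,"rz":0,"fingers":0.2},
    {"dx":0,"dy":0,"dz":10,"rx":0,"ry":0,"rz":0,"fingers":0.2},
    {"dx":0,"dy":0,"dz":15,"rx":0,"ry":0,"rz":0,"fingers":0.2},
    {"dx":0,"dy":0,"dz":20,"rx":0,"ry":0,"rz":0,"fingers":0.2},
  ],
)

```text
clock: 7.8
ee_pos: [488.5, 393.9, 276.9]
tcp_rot: [-2.242, 2.199, -0.0]
ft_force: [0.6, 0.5, 0.3]
finger_gap: 51.3
finger_force: 0.0
```

Request:
send_rows(
  rows=[
    {"dx":-3,"dy":-4,"dz":3,"rx":0,"ry":0,"rz":0,"fingers":0.2},
    {"dx":-6,"dy":-8,"dz":6,"rx":0,"ry":0,"rz":0,"fingers":0.2},
    {"dx":-8,"dy":-11,"dz":8,"rx":0,"ry":0,"rz":0,"fingers":0.2},
    {"dx":-10,"dy":-14,"dz":10,"rx":0,"ry":0,"rz":0,"fingers":0.2},
    {"dx":-10,"dy":-17,"dz":12,"rx":0,"ry":0,"rz":0,"fingers":0.2},
    {"dx":-10,"dy":-20,"dz":12,"rx":0,"ry":0,"rz":0,"fingers":0.2},
    {"dx":-10,"dy":-20,"dz":12,"rx":0,"ry":0,"rz":0,"fingers":0.2},
    {"dx":-10,"dy":-20,"dz":12,"rx":0,"ry":0,"rz":0,"fingers":0.2},
  ],
)

```text
clock: 8.6
ee_pos: [388.9, 193.8, 394.8]
tcp_rot: [-2.239, 2.2, -0.001]
ft_force: [-0.1, 0.1, 0.5]
finger_gap: 50.9
finger_force: 0.0
```

```bash
python3 chk.py r3
```

```text
top 175 [360.2 186.2] [25.4 25.8] [489.7 341.5] 53.0 -1.557
scene 103 [361.9 176.7] [13.4 22.1] [492.6 342.9] 51.7 -1.501
8.7 [388.82930184 194.54610167 393.53117489] [ 0.87931431 -0.16179865 -0.0430467 ] [0.00041594 0.04265038 0.01410638] 51.10537910329386 -1.2815105779986986
```

View pics/r3.png

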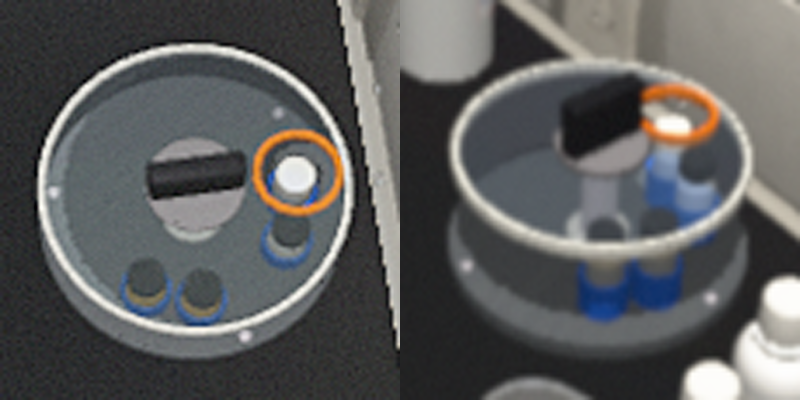

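The cover is released, and the ring at left crop (297,171) is concentric with the white cap at (294,174), about 1 mm apart. I'll hand the job in.

```bash
python3 -c "
from workcell import close_job
print(close_job())"
```

```text
the job is handed in; nothing more can be done
None
```

I turned the cover about 1.16 rad by its grip, so the orange-rimmed opening is within about 1–2 mm of centre over the white-capped vial (from the camera images). I then released the cover, moved the arm clear without going near the beaker, and handed the job in at about 9 s; no verdict was returned.

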